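# Tuck the verge flashing under the nest-box shingles and hold it down

## Robot

A 6-joint arm with a two-finger parallel gripper is mounted at the origin on the work surface. World frame = base frame: x ahead of the robot, y to its left, z up, the work surface at z = 0. Lengths are in m, angles in rad, forces in N, time in s.
With the tool pointing down it reaches from about 0.4 to 0.925 m from the base axis. Payload 12.5 kg.
Tool frame: the origin (TCP) lies between the finger pads; the fingertips stand 17 mm ahead of it and the grasp point (between the pads) lies 2 mm behind it; x points along the fingers, z is the direction in which the jaws open and shut, and the axes are right-handed (so a half turn about x gives the same grasp; the last joint's range is limited). The gripper opens to 95 mm and grips with 3 to 60 N. Pads are 20 mm wide; open, the fingers measure 119 mm over their backs; the gripper's body (75 mm by 180 mm) begins 59 mm behind the grasp point.
Start: joints at [-1.436, 0.491, 1.559, -0, 1.092, -0.106], TCP at [0.149, -0.607, 0.232] pointing down, gripper open.
Joint ranges: [-3.1, 3.1], [-0.84, 2.19], [0.05, 2.79], [-1.13, 4.28], [0.06, 2.93], [-2.69, 2.69]. Speed limits (rad/s): [2.22, 2.22, 2.79, 3.14, 3.14, 3.14].

## Interface

Orientations are given as a unit quaternion [x, y, z, w].
In Python, from cell import arm gives the robot as it stands.
- The arm moves only by the tool arm_command, never from a script. Its argument "deltas" is a list of rows, each a list of 7 numbers: the shift along the tool's x, y, z as a fraction of full scale, then the turn, a rotation vector about the tool's x, y, z as a fraction of full scale, then the opening, from 0 (shut) to 1 (fully open). A call has exactly 5 rows; each row is the pose to reach, as a shift and turn from the pose commanded when the call began, along the tool's axes at that moment; what a row does not reach only later rows make up. Full scale, the value 1, is 0.15 m for a shift and 30 degrees for a turn. A row lasts 1/12 s, in which the tool goes at most 41.7 mm and 7.16 degrees, less where a joint would pass 70% of its speed; a pose out of reach is approached as far as the arm can. A call with a number of a shift or a turn outside -1 to 1 is refused whole. A call with a gripper value outside its range is refused whole. The fingers move at their own pace and stop on an object; "squeeze" is the grip in N (left out, the last holds). Time passes only in rows, so rows that repeat a pose let the fingers close, or fill a call up. It gives the time, the measured TCP pose, the force and the opening at its end, in the units of the state.
- arm.get_obs(): the state, without advancing time (a new reading comes with each control period).
- arm.capture(name): name is "scene" or "top"; returns a dict with "image" (480x640x3 uint8, red, green, blue), "K" (3x3 intrinsics, pixels), "origin" and "orientation" of the camera in the world. Camera axes: x right, y down, z forward; pixel columns grow to the right and rows downward; lengths in m; the calibration is good to about 2 mm. A picture is of the moment at which its call begins. There is no depth.
- arm.job_done(): hands the job in, once; it reports no verdict.
The state is a dict: "clock": time; "q": joint angles; "qvel": joint speeds; "effort": joint torques, N m; "tcp_pos": TCP position; "eef_rot": TCP orientation; "force": force on the tool from outside, world axes, zero at the start; "wrist_torque": the same for the moment, N m; "opening": finger opening in m.
Only numpy, scipy, OpenCV 4.12 (cv2) and the standard library are available. Lean on these libraries where they do the work, as an engineer would, in place of code of your own. Each camera call takes 0.05 s, during which the arm holds its last target. There are 200 camera calls.

## Task

Fit the dark metal flashing to the shingled nest-box roof: slide its flat leg in between the roof board and the free shingle ends along the board's bare edge, fully home, so that its upstand is flush with that edge of the board and its two ends are level with the board's ends. Do not lift the shingles while tucking it in, and leave the other things on the table where they are. Finish while still holding the flashing in place and pressing it firmly down flat on the board, ready to be nailed: do not let go.

Things in the scene. Friction and masses are not known exactly. Their poses are not given: they have to be found in the camera images.
- flashing_upstand (a point): Grip point of the loose flashing: centre of its upstand, a box-section 10 mm thick (x), 200 mm long (y), 28 mm high (z), standing along the -x edge of the flat leg. The point is 14 mm above the flashing's underside and 32.5 mm to -x of the leg's middle. Axes: z up, y along the strip, +x from the upstand across the leg to its thin free lip. Pinch it across its 10 mm from above.
- flashing: The flashing: stiff dark grey L-profile of aluminium, about 0.17 kg, 200 mm long. Flat leg 75 mm wide (x) and 3 mm thick, lying on the table at the start, with the upstand over its outer 10 mm, so 65 mm of leg is bare. Origin: middle of the leg's underside. Same axes.
- flashing_lip (a point): Middle of the flashing's free lip, on its underside: the edge that goes in under the shingles, 75 mm from the outer face of the upstand (70 mm to +x of flashing_upstand and 14 mm below it). Same axes.
- roof_home (a point): Where flashing_lip belongs when fully home: on the top face of the roof board, midway along it, on the line of the batten ends, 75 mm in from the bare edge. Axes: z up, +x from the bare edge in under the shingles, y along that edge. The battens are 9 mm high and stop the lip here; the shingle ends stick out 35 mm to -x of here, leaving a slot 35 mm deep, open to -x and at least 9 mm high.
- roof_edge (a point): Middle of the top corner of the board's bare edge (the side facing the robot), 75 mm to -x of roof_home, 18 mm above the table. Same axes. The shingle ends are 40 mm to +x of it; the board's top is bare up to there. With the flashing home the upstand's outer face is above this edge and 30 mm of leg is open between upstand and shingles.
- roof: Nest-box roof, fixed, lying on a green craft mat: plywood board 240 (x) x 200 (y) x 18 mm, four battens along x, and on them three lapped courses of brown cedar shingles 5 mm thick, whose tops are up to 25 mm above the board. Origin: centre of the board's underside; axes as roof_home, its bare edge at -x.
- shingle1 (a joint): Lift of the end shingle of the lowest course (at the -y end of the roof), rad: 0 lying on the battens, positive as its free end by the bare edge is raised. It is nailed only on its inner side, 68 mm from the free end, and is held down by a light spring (1.2 N m per rad); 0.08 rad is 5 mm at the free end.
- shingle2 (a joint): The same for the end shingle of the middle course.
- shingle3 (a joint): The same for the end shingle of the top course (+y end).
- egg_carton: Bystander: grey pulp egg carton, 106 x 154 mm and 62 mm high with five dyed eggs in it; origin at the centre of its underside. It lies on the other side of the roof from the flashing.
- hammer: Bystander: hammer 220 mm long, lying on the table to the right of the roof; origin at the middle of its underside, handle to its -x.
- dye_jar: Bystander: closed jar of blue dye, 66 mm across and 85 mm high, left of the roof; origin at the centre of its underside.
- nail_box: Bystander: open cardboard box of nails, 85 x 110 x 35 mm, far left of the roof; origin at the centre of its underside.
Not all that is in view belongs to the job. What is meant by the flashing is not blue, and is the larger of those in its own colour.

How it is judged:
By the outcome, as a careful person would: the job done as asked, in the order asked, and still so for the second after the job is handed in, while the arm keeps its last pose, push and grip.
It also fails if it takes over 45 s, if anything falls off the work surface, if the arm or the gripper's body presses on something with over 40 N, if the wrist force passes 120 N, or if a joint passes its speed limit or range.

## Working session

There is one attempt and no reset: what is moved stays moved. The work goes in short steps, Python scripts to look and compute and a tool call to move; the robot and the scene stay as the last step left them, time stands still between calls to the robot, and variables do not carry over. Pictures are saved under pics/ and viewed, about 8 in all and at most 12, crops included, and the job is handed in when it is done.

Besides the shell and the picture viewer there is one more tool, called as name(argument=value, ...), one argument or row to a line, values as JSON. arm_command: Moves the arm, as the interface text tells. Shift numbers are shares of 0.15 m and turn numbers shares of 30 degrees, none past 1 either way. Its arguments: {"type":"object","properties":{"deltas":{"type":"array","items":{"type":"array","items":{"type":"number"}}},"squeeze":{"type":"number"}},"required":["deltas"]}

```bash
ls; mkdir -p pics
python3 - <<'E'
from cell import arm
import cv2,numpy as np,pickle
np.set_printoptions(precision=4,suppress=True)
for n in("scene","top"):
    c=arm.capture(n);cv2.imwrite(f"pics/{n}0.png",c["image"][:,:,::-1]);print(n,c["K"],c["origin"],c["orientation"])
o=arm.get_obs();print(o)
E
```

```text
pics
scene [[476.2076   0.     314.2126]
 [  0.     476.2076 238.0424]
 [  0.       0.       1.    ]] [1.3014 0.1026 0.6391] [ 0.5953  0.6658 -0.3292 -0.3065]
top [[591.5105   0.     322.044 ]
 [  0.     591.5105 243.2292]
 [  0.       0.       1.    ]] [0.1893 0.0559 1.5379] [-0.6962  0.7117 -0.0707  0.0615]
{'clock': 0.1, 'q': array([-1.4356,  0.4915,  1.5594, -0.    ,  1.0917, -0.1056]), 'qvel': array([ 0.0015, -0.0005,  0.0007,  0.0026, -0.0016, -0.0002]), 'effort': array([  0.0038, -61.3622, -25.8607,   0.0694,   0.047 ,  -0.0001]), 'tcp_pos': array([ 0.149 , -0.6068,  0.2311]), 'eef_rot': array([ 0.4366,  0.5567, -0.4361,  0.5562]), 'force': array([-0.0397, -0.1128,  0.0695]), 'wrist_torque': array([-0.0128,  0.0365, -0.0312]), 'opening': 0.09499638838453726}
```

View pics/top0.png

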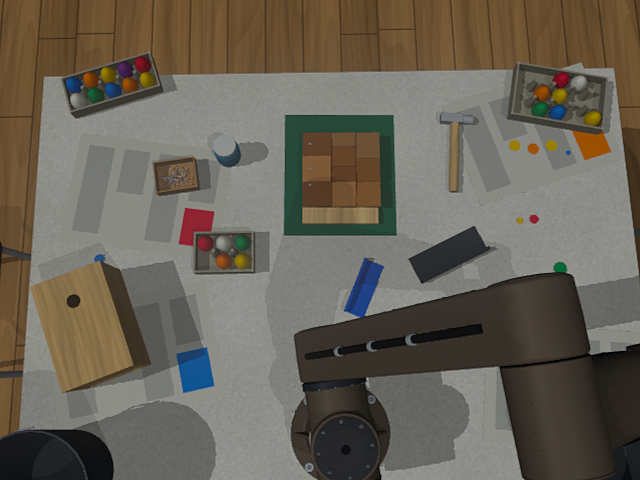

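View pics/scene0.png

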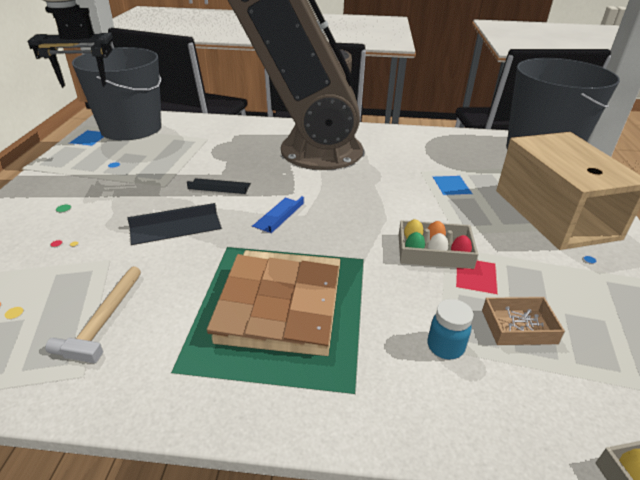

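Both views agree on the layout, and these could be taken for the flashing:
- Large dark L: top (450,255), scene (174,222).
- Small dark strip: scene (220,186), hidden by the arm in top.
- Blue L: top (365,288), scene (279,213).

By the description it is the large dark one. I'll check that in one close crop.

Run:
```python
import cv2,numpy as np
t=cv2.imread("pics/top0.png");s=cv2.imread("pics/scene0.png")
a=cv2.resize(t[215:295,400:505],None,fx=3.7,fy=3.7,interpolation=cv2.INTER_CUBIC)
b=cv2.resize(s[175:255,110:260],None,fx=2.6,fy=2.6,interpolation=cv2.INTER_CUBIC)
c=cv2.resize(t[110:240,280:400],None,fx=2.2,fy=2.2,interpolation=cv2.INTER_CUBIC)
d=cv2.resize(s[240:395,170:370],None,fx=1.9,fy=1.9,interpolation=cv2.INTER_CUBIC)
o=np.zeros((600,800,3),np.uint8)
for im,x,y in((a,0,0),(b,400,0),(c,0,300),(d,400,300)):
    im=np.clip(im.astype(float)*(1.8 if y==0 else 1),0,255).astype(np.uint8)
    h,w=min(im.shape[0],600-y),min(im.shape[1],800-x);o[y:y+h,x:x+w]=im[:h,:w]
cv2.imwrite("pics/crop1.png",o)
```

```text
(no output)
```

View pics/crop1.png

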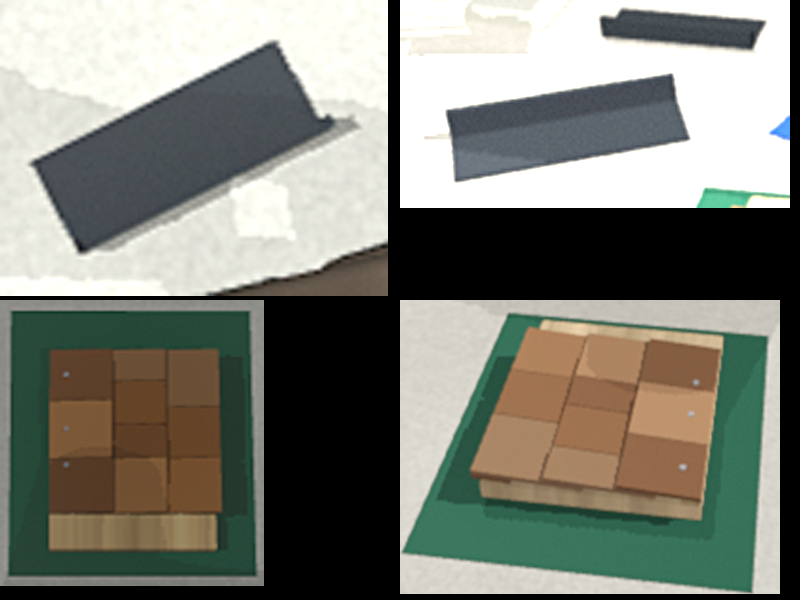

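The crop confirms the large dark L. Its upstand is on the robot side (lower edge in top) and its lip faces the roof. The roof's bare edge also faces the robot, with corners at about top (302,222) and (378,223). Next I measure corners by contour and line fits.

```bash
cat > h.py <<'E'
import cv2,numpy as np
from scipy.spatial.transform import Rotation as R
np.set_printoptions(precision=4,suppress=True)
def ray(c,uv):
    d=np.linalg.inv(c["K"])@np.array([uv[0],uv[1],1.]);return np.array(c["origin"]),R.from_quat(c["orientation"]).apply(d)
def onplane(c,uv,z):
    o,d=ray(c,uv);return o+d*(z-o[2])/d[2]
def proj(c,p):
    q=c["K"]@R.from_quat(c["orientation"]).inv().apply(np.array(p)-c["origin"]);return q[:2]/q[2]
def tri(c1,u1,c2,u2):
    (o1,d1),(o2,d2)=ray(c1,u1),ray(c2,u2);s=np.linalg.lstsq(np.stack([d1,-d2],1),o2-o1,rcond=None)[0]
    a,b=o1+s[0]*d1,o2+s[1]*d2;return (a+b)/2,np.linalg.norm(a-b)
def quad(im,box,maskf,S=8,eps=.03):
    """corners (subpixel) of the largest blob in box=(x0,y0,x1,y1)"""
    x0,y0,x1,y1=box
    m=maskf(cv2.resize(im[y0:y1,x0:x1],None,fx=S,fy=S,interpolation=cv2.INTER_CUBIC)).astype(np.uint8)
    c=max(cv2.findContours(m,cv2.RETR_EXTERNAL,cv2.CHAIN_APPROX_NONE)[0],key=cv2.contourArea)
    p=cv2.approxPolyDP(c,eps*cv2.arcLength(c,True),True)[:,0].astype(float);c=c[:,0].astype(float);L=[]
    for a,b in zip(p,np.roll(p,-1,0)):
        l=np.linalg.norm(b-a);t=(b-a)/l;s=(c-a)@t;d=np.abs((c-a)@[-t[1],t[0]])
        L.append(cv2.fitLine(c[(s>.12*l)&(s<.88*l)&(d<12)].astype(np.float32),cv2.DIST_HUBER,0,.01,.01).ravel())
    out=[]
    for l1,l2 in zip(np.roll(L,1,0),L):
        s=np.linalg.solve(np.stack([l1[:2],-l2[:2]],1),l2[2:]-l1[2:]);out.append(l1[2:]+s[0]*l1[:2])
    return (np.array(out)+.5)/S-.5+[x0,y0]
dark=lambda i:i.max(2)<95
def wood(i):
    h=cv2.cvtColor(i,cv2.COLOR_RGB2HSV);return (h[...,2]>150)&(h[...,1]>50)&(h[...,0]<30)
E
python3 - <<'E'
from h import *; from cell import arm
t=arm.capture("top");s=arm.capture("scene")
F=quad(t["image"],(400,220,500,290),dark);print("top F",F)
G=quad(s["image"],(118,198,230,250),dark);print("scene F",G)
for f in F: print(f,[onplane(t,f,z) for z in(.003,.028)])
for f in G: print(f,[onplane(s,f,z) for z in(.003,.028)])
W=quad(t["image"],(294,198,388,232),wood,eps=.02);print("wood",W)
for w in W:print(onplane(t,w,.018))
print(t["image"][205:226:2,340],t["image"][240,440:445])
E
```

```text
top F [[489.8747 251.4765]
 [473.5437 225.4017]
 [407.7317 258.261 ]
 [421.8722 285.2254]]
scene F [[213.1949 203.0091]
 [127.7763 217.0237]
 [131.2413 244.3332]
 [220.6655 228.3672]]
[489.8747 251.4765] [array([ 0.4482, -0.4105,  0.003 ]), array([ 0.444 , -0.4029,  0.028 ])]
[473.5437 225.4017] [array([ 0.5196, -0.3722,  0.003 ]), array([ 0.5142, -0.3652,  0.028 ])]
[407.7317 258.261 ] [array([ 0.4347, -0.1922,  0.003 ]), array([ 0.4307, -0.1881,  0.028 ])]
[421.8722 285.2254] [array([ 0.3627, -0.2256,  0.003 ]), array([ 0.3598, -0.221 ,  0.028 ])]
[213.1949 203.0091] [array([ 0.3331, -0.239 ,  0.003 ]), array([ 0.3711, -0.2255,  0.028 ])]
[127.7763 217.0237] [array([ 0.4189, -0.4208,  0.003 ]), array([ 0.4535, -0.4003,  0.028 ])]
[131.2413 244.3332] [array([ 0.5195, -0.3696,  0.003 ]), array([ 0.5502, -0.351 ,  0.028 ])]
[220.6655 228.3672] [array([ 0.4364, -0.1926,  0.003 ]), array([ 0.4704, -0.181 ,  0.028 ])]
wood [[358.7644 207.6115]
 [359.0399 221.9867]
 [368.107  221.775 ]
 [364.9304 220.6694]
 [364.4343 207.8357]
 [366.3975 208.1277]]
[ 0.5708 -0.0667  0.018 ]
[ 0.5318 -0.0661  0.018 ]
[ 0.5319 -0.09    0.018 ]
[ 0.535  -0.0818  0.018 ]
[ 0.5699 -0.0817  0.018 ]
[ 0.569  -0.0869  0.018 ]
[[111  78  48]
 [ 85  71  50]
 [120 101  71]
 [119 100  70]
 [118 100  70]
 [118 100  70]
 [119 100  70]
 [117  99  70]
 [120 101  71]
 [ 86  72  51]
 [ 33  66  50]] [[146 145 140]
 [143 144 137]
 [143 142 136]
 [133 133 128]
 [103 103  99]]
```

```bash
cat >> h.py <<'E'
def wood(i):
    i=i.astype(int);r,g,b=i[...,0],i[...,1],i[...,2];return (r>76)&(r>g+6)&(b>.52*r)
E
python3 - <<'E'
from h import *; from cell import arm
t=arm.capture("top");s=arm.capture("scene")
W=quad(t["image"],(294,200,388,232),wood,eps=.03)
for w in W:print(w,onplane(t,w,.018),onplane(t,w,.027))
M=quad(t["image"],(275,105,405,245),lambda i:(i[...,1].astype(int)>i[...,0]+15),eps=.03)
for w in M:print("mat",w,onplane(t,w,.0))
m=wood(s["image"][235:275,225:350]).astype(np.uint8)*255
a=cv2.resize(s["image"][235:275,225:350],None,fx=5,fy=5,interpolation=cv2.INTER_CUBIC)[:,:,::-1]
b=cv2.cvtColor(cv2.resize(wood(t["image"][195:235,290:390]).astype(np.uint8)*255,None,fx=6,fy=6),cv2.COLOR_GRAY2BGR)
o=np.zeros((450,630,3),np.uint8);o[:200,:625]=a;o[205:445,:600]=b;cv2.imwrite("pics/crop2.png",o)
E
```

```text
[302.4197 202.6519] [0.5873 0.0821 0.018 ] [0.585 0.082 0.027]
[301.6788 223.2753] [0.5314 0.085  0.018 ] [0.5294 0.0849 0.027 ]
[377.9375 223.4682] [ 0.5268 -0.1158  0.018 ] [ 0.5248 -0.1148  0.027 ]
[377.9375 206.5652] [ 0.5726 -0.1176  0.018 ] [ 0.5703 -0.1166  0.027 ]
[302.4604 206.556 ] [0.5767 0.0822 0.018 ] [0.5744 0.0821 0.027 ]
mat [284.8428 114.3816] [0.844  0.1267 0.    ]
mat [283.3712 234.7387] [0.5053 0.1344 0.    ]
mat [396.1574 234.6747] [ 0.4993 -0.165   0.    ]
mat [392.8588 114.5811] [ 0.838  -0.1716  0.    ]
```

View pics/crop2.png

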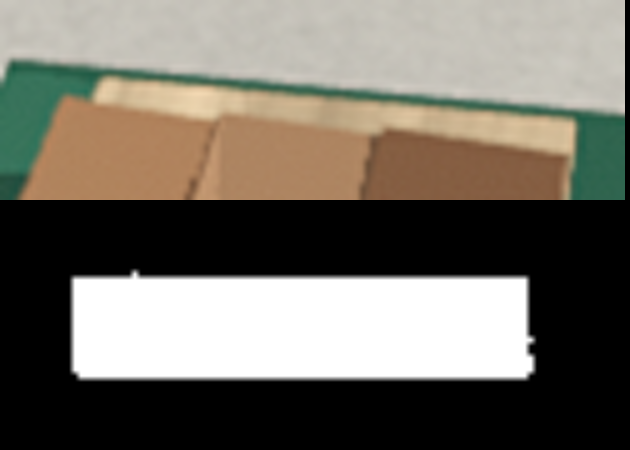

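Bottom: a clean mask of the bare strip. Top: in the scene view the bare-edge corners are at about scene (245,250.4) and (340.4,258.8).

Run:
```python
from h import *; from cell import arm
s=arm.capture("scene");t=arm.capture("top")
for u in((245,250.4),(340.4,258.8)): print(onplane(s,u,.018))
W=quad(s["image"],(230,240,350,275),wood,eps=.02)
for w in W: print(w,onplane(s,w,.018),onplane(s,w,.032))
M=quad(s["image"],(165,240,372,400),lambda i:(i[...,1].astype(int)>i[...,0]+15),eps=.03)
for w in M: print("mat",w,onplane(s,w,0))
i=t["image"];print(i[216:228,[320,340,360]].reshape(12,9))
o=arm.get_obs();print(R.from_quat(o["eef_rot"]).as_matrix())
```

```text
[ 0.5285 -0.1142  0.018 ]
[0.5318 0.0874 0.018 ]
[226.5597 272.2832] [ 0.6023 -0.135   0.018 ] [ 0.618  -0.1297  0.032 ]
[296.2153 275.0046] [0.5935 0.0034 0.018 ] [0.6095 0.0056 0.032 ]
[301.0365 260.5184] [0.5474 0.0072 0.018 ] [0.5644 0.0093 0.032 ]
[337.466  265.9502] [0.5556 0.0828 0.018 ] [0.5724 0.0833 0.032 ]
[294.2751 596.0105] [1.1194 0.0721 0.018 ] [1.1235 0.0728 0.032 ]
[339.992  258.7646] [0.5318 0.0865 0.018 ] [0.5491 0.0869 0.032 ]
[246.2343 250.2309] [ 0.5277 -0.1118  0.018 ] [ 0.5451 -0.107   0.032 ]
mat [226.6377 246.3822] [ 0.4971 -0.1634  0.    ]
mat [170.4024 372.6393] [ 0.8365 -0.1698  0.    ]
mat [354.8069 393.6807] [0.8419 0.1293 0.    ]
mat [363.1598 258.536 ] [0.5026 0.1352 0.    ]
[[136 115  82 117  99  69 151 131  92]
 [136 115  82 118  99  70 151 131  92]
 [135 114  81 119  99  71 152 131  94]
 [135 115  82 118  99  69 152 132  94]
 [135 115  81 118  99  69 152 132  94]
 [137 117  81 120 101  72 155 134  95]
 [134 114  80 116  97  68 151 129  92]
 [ 99  82  58  86  71  50 112  93  66]
 [ 55  61  47  49  56  43  60  68  51]
 [ 30  65  51  33  66  52  29  72  56]
 [ 37  67  52  35  65  49  36  73  56]
 [ 37  67  53  38  68  53  36  72  55]]
[[-0.      0.9712  0.2384]
 [ 0.      0.2384 -0.9712]
 [-1.      0.     -0.    ]]
```

```bash
cat >> h.py <<'E'
def steps(pos,ang,goals):
    """pos, angle (deg) of tool z in world, tool down; goals [(x,y,z,ang)] -> deltas for one call each, in fractions"""
    for x,y,z,a in goals:
        c,s=np.cos(np.radians(ang)),np.sin(np.radians(ang));d=np.array([x,y,z])-pos
        print(np.round([-d[2]/.15,(-d[0]*s+d[1]*c)*-1/.15,(d[0]*c+d[1]*s)/.15,-(a-ang)/30],3));pos,ang=np.array([x,y,z]),a
def state():
    from cell import arm
    o=arm.get_obs();m=R.from_quat(o["eef_rot"]).as_matrix();a=np.degrees(np.arctan2(m[1,2],m[0,2]))
    print(round(o["clock"],2),o["tcp_pos"],"ang %.2f"%a,"down",m[:,0],"F",o["force"],"T",o["wrist_torque"],"open",o["opening"],"q",o["q"]);return o["tcp_pos"],a
E
python3 - <<'E'
from h import *
p,a=state();g=(.4142,-.3115)
steps(p,a,[(.23,-.50,.23,-50),(.32,-.40,.20,-23),(.40,-.33,.12,3),(*g,.08,25.2),(*g,.023,25.2)])
E
```

```text
0.4 [ 0.1491 -0.607   0.2316] ang -76.21 down [-0.  0. -1.] F [-0.5687  0.102  -0.0533] T [-0.0614 -0.0395  0.0104] open 0.09521855682827884 q [-1.4356  0.491   1.559   0.      1.0917 -0.1056]
[ 0.011 -0.694 -0.564 -0.874]
[ 0.2   -0.888 -0.125 -0.9  ]
[ 0.533 -0.638  0.309 -0.867]
[ 0.267 -0.118  0.101 -0.74 ]
[ 0.38 -0.    0.   -0.  ]
```

```bash
sed -i 's/(-d\[0\]\*s+d\[1\]\*c)\*-1/(-d[0]*s+d[1]*c)/' h.py
```

arm_command(
  deltas=[
    [0.0,0.14,-0.11,-0.17,0,0,0.6],
    [0.0,0.28,-0.22,-0.34,0,0,0.6],
    [0.01,0.42,-0.34,-0.52,0,0,0.45],
    [0.01,0.56,-0.45,-0.7,0,0,0.42],
    [0.011,0.694,-0.564,-0.874,0,0,0.42],
  ],
)

```text
clock: 0.82
tcp_pos: [0.2306, -0.4989, 0.23]
eef_rot: [0.297, 0.642, -0.297, 0.642]
force: [-0.4, -0.8, -0.0]
opening: 0.0667
```

arm_command(
  deltas=[
    [0.04,0.18,-0.025,-0.18,0,0,0.42],
    [0.08,0.36,-0.05,-0.36,0,0,0.42],
    [0.12,0.54,-0.075,-0.54,0,0,0.42],
    [0.16,0.72,-0.1,-0.72,0,0,0.42],
    [0.2,0.888,-0.125,-0.9,0,0,0.42],
  ],
)

```text
clock: 1.23
tcp_pos: [0.3208, -0.3988, 0.1999]
eef_rot: [0.139, 0.693, -0.139, 0.693]
force: [0.3, -0.9, -0.6]
opening: 0.0407
```

arm_command(
  deltas=[
    [0.1,0.13,0.06,-0.17,0,0,0.42],
    [0.2,0.26,0.12,-0.34,0,0,0.42],
    [0.32,0.38,0.18,-0.52,0,0,0.42],
    [0.43,0.51,0.25,-0.7,0,0,0.42],
    [0.533,0.638,0.309,-0.867,0,0,0.42],
  ],
)

```text
clock: 1.65
tcp_pos: [0.4008, -0.3293, 0.1193]
eef_rot: [-0.02, 0.707, 0.02, 0.707]
force: [-0.0, -0.9, 0.1]
opening: 0.0396
```

Run:
```python
from h import *
p,a=state();g=(.4142,-.3115)
steps(p,a,[(*g,.08,25.2),(*g,.023,25.2)])
```

```text
1.65 [ 0.4008 -0.3293  0.1193] ang 3.30 down [ 0.0003 -0.0003 -1.    ] F [-0.0258 -0.9005  0.0697] T [-0.0799 -0.1651  0.037 ] open 0.03959401981700199 q [-0.8151  0.4941  1.9347 -0.0001  0.7123 -0.8726]
[ 0.262  0.113  0.096 -0.73 ]
[ 0.38  0.    0.   -0.  ]
```

arm_command(
  deltas=[
    [0.05,0.025,0.02,-0.15,0,0,0.42],
    [0.1,0.05,0.04,-0.3,0,0,0.42],
    [0.15,0.075,0.06,-0.45,0,0,0.42],
    [0.2,0.1,0.08,-0.6,0,0,0.42],
    [0.262,0.113,0.096,-0.73,0,0,0.42],
  ],
)

```text
clock: 2.07
tcp_pos: [0.4138, -0.312, 0.0806]
eef_rot: [-0.154, 0.69, 0.154, 0.69]
force: [-0.3, 0.2, 0.1]
opening: 0.0398
```

Run:
```python
from h import *; from cell import arm
p,a=state();g=(.4142,-.3115)
steps(p,a,[(*g,.023,25.2)])
c=arm.capture("scene");print(proj(c,(*g,.025)))
cv2.imwrite("pics/s1.png",cv2.resize(c["image"][130:260,90:260],None,fx=4,fy=4,interpolation=cv2.INTER_CUBIC)[:,:,::-1])
```

```text
2.07 [ 0.4138 -0.312   0.0806] ang 25.18 down [ 0.0004 -0.0004 -1.    ] F [-0.3023  0.2257  0.1366] T [ 0.0442 -0.1584 -0.0284] open 0.03980300225287589 q [-0.7735  0.5567  1.9644 -0.0001  0.6199 -1.2129]
[ 0.384  0.002  0.004 -0.001]
[172.03   211.4077]
```

View pics/s1.png

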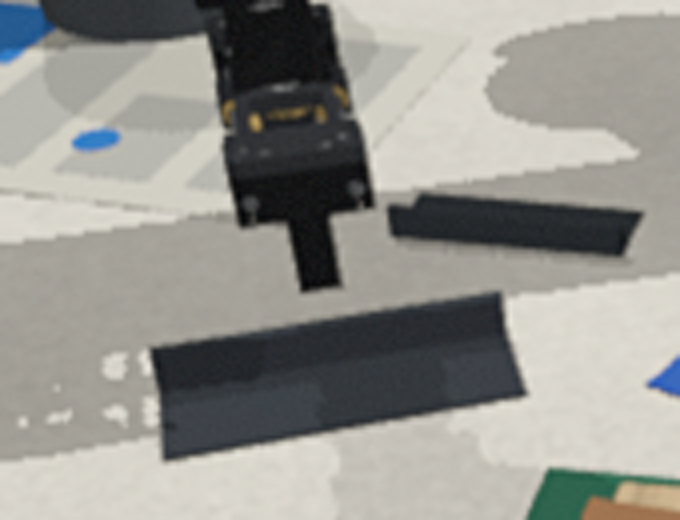

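The gripper stands centred over the upstand, with the finger at crop (320,285) and the upstand middle at about (325,335). It is aligned, so I descend and grip.

arm_command(
  deltas=[
    [0.1,0,0,0,0,0,0.42],
    [0.2,0,0,0,0,0,0.42],
    [0.3,0,0,0,0,0,0.42],
    [0.36,0,0,0,0,0,0.42],
    [0.384,0,0,0,0,0,0.42],
  ],
)

```text
clock: 2.53
tcp_pos: [0.4132, -0.3122, 0.0222]
eef_rot: [-0.152, 0.691, 0.153, 0.69]
force: [-0.5, 1.1, -0.4]
opening: 0.0398
```

arm_command(
  deltas=[
    [0,0,0,0,0,0,0.0],
    [0,0,0,0,0,0,0.0],
    [0,0,0,0,0,0,0.0],
    [0,0,0,0,0,0,0.0],
    [0,0,0,0,0,0,0.0],
  ],
  squeeze=50,
)

```text
clock: 2.95
tcp_pos: [0.4137, -0.3125, 0.0237]
eef_rot: [-0.153, 0.69, 0.152, 0.691]
force: [-0.7, -0.1, 1.3]
opening: 0.0118
```

Run:
```python
from h import *; from cell import arm
p,a=state()
```

```text
2.95 [ 0.4137 -0.3125  0.0237] ang 24.92 down [ 0.0007 -0.0008 -1.    ] F [-0.6958 -0.1218  1.2932] T [-0.0159 -0.2714  0.0657] open 0.011789168637982432 q [-0.7744  0.6569  1.9941 -0.0001  0.4896 -1.2093]
```

arm_command(
  deltas=[
    [-0.06,0,0,0,0,0,0.0],
    [-0.15,0,0,0,0,0,0.0],
    [-0.27,0,0,0,0,0,0.0],
    [-0.4,0,0,0,0,0,0.0],
    [-0.52,0,0,0,0,0,0.0],
  ],
)

```text
clock: 3.37
tcp_pos: [0.4133, -0.3122, 0.1027]
eef_rot: [-0.153, 0.69, 0.153, 0.69]
force: [0.1, -0.5, -2.6]
opening: 0.0095
```

Run:
```python
from h import *; from cell import arm
p,a=state()
steps(p,a,[(.43,-.21,.10,16),(.455,-.11,.10,7),(.4805,-.0131,.10,-1.2)])
c=arm.capture("scene")
cv2.imwrite("pics/s2.png",cv2.resize(c["image"][110:260,90:260],None,fx=4,fy=4,interpolation=cv2.INTER_CUBIC)[:,:,::-1])
```

```text
3.37 [ 0.4133 -0.3122  0.1027] ang 24.93 down [-0.     -0.0001 -1.    ] F [ 0.1268 -0.5169 -2.5618] T [-0.0849 -0.087  -0.0198] open 0.009499145121591168 q [-0.7744  0.5199  1.9494 -0.0001  0.6723 -1.2093]
[0.018 0.571 0.388 0.298]
[-0.     0.595  0.344  0.3  ]
[-0.     0.62   0.247  0.273]
```

View pics/s2.png

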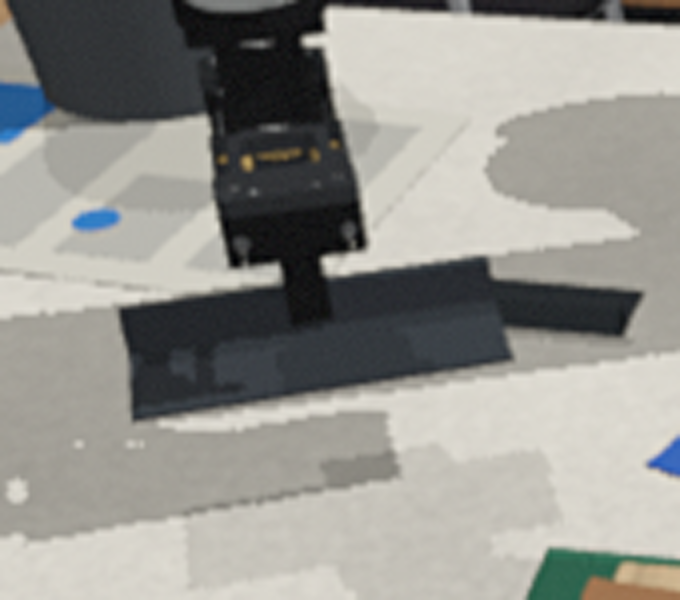

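The flashing is lifted level and gripped at its middle (opening 9.5 mm, weight 2.6 N). Now I carry it to the staging point in front of the roof.

arm_command(
  deltas=[
    [0.004,0.08,0.055,0.04,0,0,0.0],
    [0.008,0.2,0.135,0.1,0,0,0.0],
    [0.012,0.33,0.22,0.17,0,0,0.0],
    [0.015,0.45,0.3,0.24,0,0,0.0],
    [0.018,0.571,0.388,0.298,0,0,0.0],
  ],
)

```text
clock: 3.83
tcp_pos: [0.4299, -0.2091, 0.0987]
eef_rot: [-0.098, 0.7, 0.098, 0.7]
force: [-0.1, -0.6, -1.4]
opening: 0.0097
```

arm_command(
  deltas=[
    [0,0.12,0.07,0.06,0,0,0.0],
    [0,0.24,0.14,0.12,0,0,0.0],
    [0,0.36,0.21,0.18,0,0,0.0],
    [0,0.48,0.28,0.24,0,0,0.0],
    [0,0.595,0.344,0.3,0,0,0.0],
  ],
)

```text
clock: 4.25
tcp_pos: [0.4552, -0.109, 0.0987]
eef_rot: [-0.043, 0.706, 0.043, 0.706]
force: [-0.6, -0.3, -1.7]
opening: 0.0102
```

arm_command(
  deltas=[
    [0,0.16,0.06,0.07,0,0,0.0],
    [0,0.32,0.13,0.14,0,0,0.0],
    [0,0.46,0.19,0.2,0,0,0.0],
    [0,0.56,0.22,0.25,0,0,0.0],
    [0,0.62,0.247,0.273,0,0,0.0],
  ],
)

```text
clock: 4.67
tcp_pos: [0.4805, -0.0116, 0.0987]
eef_rot: [0.007, 0.707, -0.007, 0.707]
force: [-0.3, 1.1, -1.8]
opening: 0.0094
```

Run:
```python
from h import *; from cell import arm
p,a=state()
steps(p,a,[(.4805,-.0131,.10,-1.2),(.4805,-.0131,.06,-1.2)])
t=arm.capture("top");s=arm.capture("scene")
a=cv2.resize(t["image"][190:260,280:410],None,fx=6,fy=6,interpolation=cv2.INTER_CUBIC)[:300]
b=cv2.resize(s["image"][195:270,210:370],None,fx=4,fy=4,interpolation=cv2.INTER_CUBIC)
o=np.zeros((600,800,3),np.uint8);o[:300,:780]=a;o[300:600,:640]=b
cv2.imwrite("pics/s3.png",np.clip(o[:,:,::-1]*1.4,0,255).astype(np.uint8))
```

```text
4.67 [ 0.4805 -0.0116  0.0987] ang -1.21 down [-0.0001  0.     -1.    ] F [-0.292   1.0552 -1.7953] T [-0.0268 -0.027   0.0401] open 0.009424529786765796 q [-0.1616  0.4887  2.0414 -0.      0.6116 -0.1405]
[-0.009 -0.01  -0.    -0.   ]
[ 0.267  0.     0.    -0.   ]
```

View pics/s3.png

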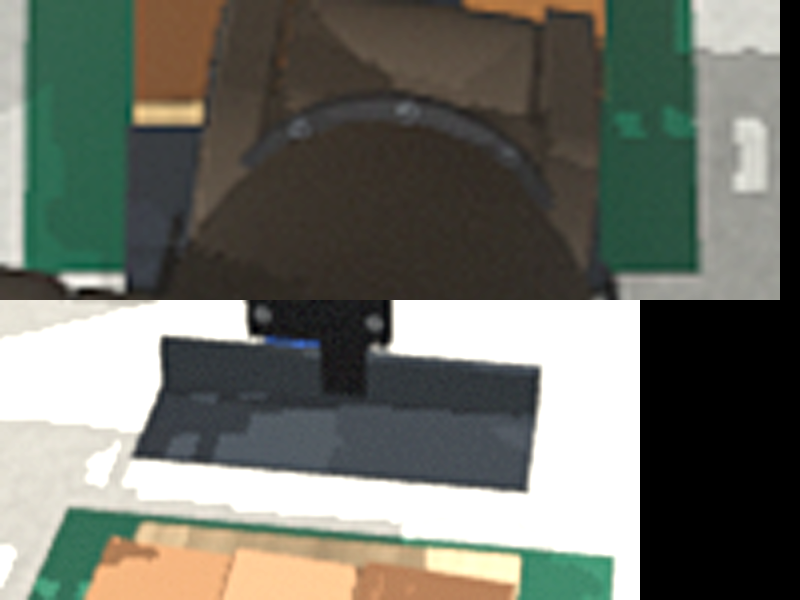

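Run:
```python
from h import *; from cell import arm
p,a=state()
s=arm.capture("scene")
Q=quad(s["image"],(235,210,355,250),dark)
print(Q)
for q in Q:print([onplane(s,q,z) for z in (.0755,.0785,.1035)])
# expected lip corners from TCP
c,sn=np.cos(np.radians(a)),np.sin(np.radians(a));x=np.array([c,sn,0]);y=np.array([-sn,c,0])
for k in(-.1,.1):print("exp",p+.07*x+k*y-[0,0,.0215])
```

```text
4.77 [ 0.4807 -0.0121  0.0986] ang -1.10 down [ 0.0002 -0.0001 -1.    ] F [ 0.9856 -0.4003 -1.3639] T [-0.031  -0.0898 -0.0022] open 0.009484352784644937 q [-0.1626  0.4889  2.0411 -0.0001  0.6113 -0.1434]
[[242.6531 233.7731]
 [340.3943 242.2265]
 [344.5315 209.5625]
 [251.368  209.5625]]
[array([ 0.5477, -0.1107,  0.0755]), array([ 0.5517, -0.1095,  0.0785]), array([ 0.5851, -0.1001,  0.1035])]
[array([0.5513, 0.0857, 0.0755]), array([0.5553, 0.0858, 0.0785]), array([0.5886, 0.0865, 0.1035])]
[array([0.4327, 0.0876, 0.0755]), array([0.4374, 0.0877, 0.0785]), array([0.4759, 0.0884, 0.1035])]
[array([ 0.4585, -0.1118,  0.0755]), array([ 0.463 , -0.1107,  0.0785]), array([ 0.5004, -0.1012,  0.1035])]
exp [ 0.5488 -0.1134  0.0771]
exp [0.5526 0.0865 0.0771]
```

Lip mid y measures −0.0125 against the board's −0.0130 in the same view, and the yaws match at about −1.1°. I lower to 2–3 mm above the board.

arm_command(
  deltas=[
    [0.08,0,0,0,0,0,0.0],
    [0.18,0,0,0,0,0,0.0],
    [0.28,-0.003,0,0,0,0,0.0],
    [0.34,-0.006,0,0,0,0,0.0],
    [0.367,-0.006,0,0,0,0,0.0],
  ],
)

```text
clock: 5.23
tcp_pos: [0.4799, -0.0149, 0.0424]
eef_rot: [0.008, 0.708, -0.008, 0.706]
force: [-11.2, -2.9, 16.0]
opening: 0.0092
```

Run:
```python
from h import *; from cell import arm
p,a=state()
s=arm.capture("scene")
p,a=state();steps(p,a,[(.4805,-.0131,.0435,-1.2),(.4805,-.0131,.0400,-1.2)])
o=cv2.resize(s["image"][215:285,210:370],None,fx=5,fy=5,interpolation=cv2.INTER_CUBIC)
cv2.imwrite("pics/s4.png",np.clip(o[:,:,::-1]*1.5,0,255).astype(np.uint8))
```

```text
5.23 [ 0.4799 -0.0149  0.0424] ang -1.24 down [-0.002   0.0002 -1.    ] F [-11.2383  -2.9124  15.9657] T [-0.5122  1.1857 -0.0128] open 0.009193015113682607 q [-0.1686  0.5935  2.0775 -0.0004  0.4726 -0.1467]
5.28 [ 0.48   -0.0149  0.0426] ang -1.23 down [-0.0018 -0.     -1.    ] F [-5.4179 -2.8418  8.5241] T [-0.5768  0.2764 -0.0145] open 0.009507579995441348 q [-0.1685  0.5931  2.0774 -0.0007  0.4729 -0.1465]
[-0.006  0.012  0.003 -0.001]
[ 0.023  0.     0.    -0.   ]
```

View pics/s4.png

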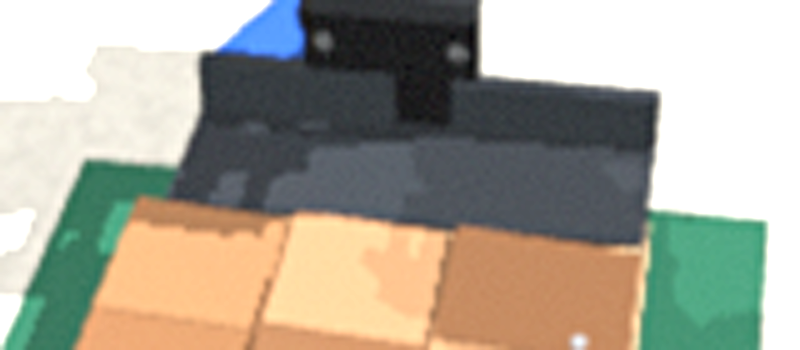

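The flashing is over the bare strip with its lip just short of the shingle ends, at crop (645,245) on the right. The 8–16 N upward force says the lip is already touching the board. I raise it about 1.5 mm and start sliding in slowly.

arm_command(
  deltas=[
    [-0.008,0.005,0,0,0,0,0.0],
    [-0.012,0.01,0,0,0,0,0.0],
    [-0.012,0.01,0.0,0,0,0,0.0],
    [-0.012,0.01,0.0,0,0,0,0.0],
    [-0.012,0.01,0.0,0,0,0,0.0],
  ],
)

```text
clock: 5.7
tcp_pos: [0.4808, -0.0127, 0.0454]
eef_rot: [0.007, 0.707, -0.007, 0.707]
force: [-0.1, 0.8, -1.5]
opening: 0.0096
```

Run:
```python
from h import *; from cell import arm
s=arm.capture("scene");p,a=state();p,a=state()
# upper-edge (upstand top) ends and board +y end line in the scene
im=s["image"]
Q=quad(im,(240,222,350,266),dark,eps=.03);print(Q)
for q in Q:print([onplane(s,q,z) for z in (.018,.022,.049)])
```

```text
5.75 [ 0.4807 -0.0127  0.0453] ang -1.20 down [ 0.0004 -0.0002 -1.    ] F [-0.1705 -0.1789 -1.5333] T [-0.0244 -0.0834  0.042 ] open 0.009596245153437238 q [-0.1638  0.588   2.0756 -0.0002  0.4776 -0.1427]
5.75 [ 0.4807 -0.0127  0.0453] ang -1.20 down [ 0.0004 -0.0002 -1.    ] F [-0.1705 -0.1789 -1.5333] T [-0.0244 -0.0834  0.042 ] open 0.009596245153437238 q [-0.1638  0.588   2.0756 -0.0002  0.4776 -0.1427]
[[252.2895 254.5332]
 [338.9141 264.0898]
 [342.5281 232.439 ]
 [250.0738 224.2011]]
[array([ 0.5404, -0.0962,  0.018 ]), array([ 0.5453, -0.0949,  0.022 ]), array([ 0.5784, -0.0862,  0.049 ])]
[array([0.5493, 0.0854, 0.018 ]), array([0.5542, 0.0855, 0.022 ]), array([0.5868, 0.0862, 0.049 ])]
[array([0.438 , 0.0865, 0.018 ]), array([0.4435, 0.0867, 0.022 ]), array([0.4811, 0.0874, 0.049 ])]
[array([ 0.4325, -0.124 ,  0.018 ]), array([ 0.4381, -0.1225,  0.022 ]), array([ 0.4759, -0.1127,  0.049 ])]
```

The fit is clear of contact: upstand ends at y 0.0874 and −0.1127, length 200.2 mm. Now I slide in along the roof x.

arm_command(
  deltas=[
    [0,0,0.03,0,0,0,0.0],
    [0,0.001,0.08,0,0,0,0.0],
    [0,0.002,0.13,0,0,0,0.0],
    [0,0.003,0.18,0,0,0,0.0],
    [0,0.003,0.22,0,0,0,0.0],
  ],
)

```text
clock: 6.17
tcp_pos: [0.5149, -0.0129, 0.0451]
eef_rot: [0.007, 0.707, -0.007, 0.707]
force: [-0.9, -0.2, -2.5]
opening: 0.0098
```

Run:
```python
from h import *
state()
```

```text
6.17 [ 0.5149 -0.0129  0.0451] ang -1.20 down [ 0.0006 -0.0002 -1.    ] F [-0.8664 -0.1903 -2.4769] T [-0.0313 -0.0802 -0.0096] open 0.009750896550882475 q [-0.1534  0.6155  1.9926 -0.0002  0.5328 -0.1324]
```

arm_command(
  deltas=[
    [0,0,0.02,0,0,0,0.0],
    [0,0,0.045,0,0,0,0.0],
    [0,0,0.07,0,0,0,0.0],
    [0.003,0,0.09,0,0,0,0.0],
    [0.005,0,0.105,0,0,0,0.0],
  ],
)

```text
clock: 6.58
tcp_pos: [0.5297, -0.0133, 0.0444]
eef_rot: [0.007, 0.707, -0.007, 0.707]
force: [-0.9, 0.1, -1.9]
opening: 0.0095
```

Run:
```python
from h import *; from cell import arm
t=arm.capture("top");s=arm.capture("scene");state()
a=cv2.resize(t["image"][195:245,290:390],None,fx=6,fy=6,interpolation=cv2.INTER_CUBIC)
b=cv2.resize(s["image"][222:282,220:350],None,fx=5,fy=5,interpolation=cv2.INTER_CUBIC)
o=np.zeros((600,650,3),np.uint8);o[:300,:600]=a;o[300:,:]=b
cv2.imwrite("pics/s5.png",np.clip(o[:,:,::-1]*1.5,0,255).astype(np.uint8))
```

```text
6.68 [ 0.5296 -0.0133  0.0443] ang -1.21 down [ 0.0001 -0.0001 -1.    ] F [-1.1546  0.0553 -2.7325] T [-0.0613 -0.0191 -0.0177] open 0.009682108563189129 q [-0.1497  0.6294  1.9564 -0.0001  0.5557 -0.1286]
```

View pics/s5.png

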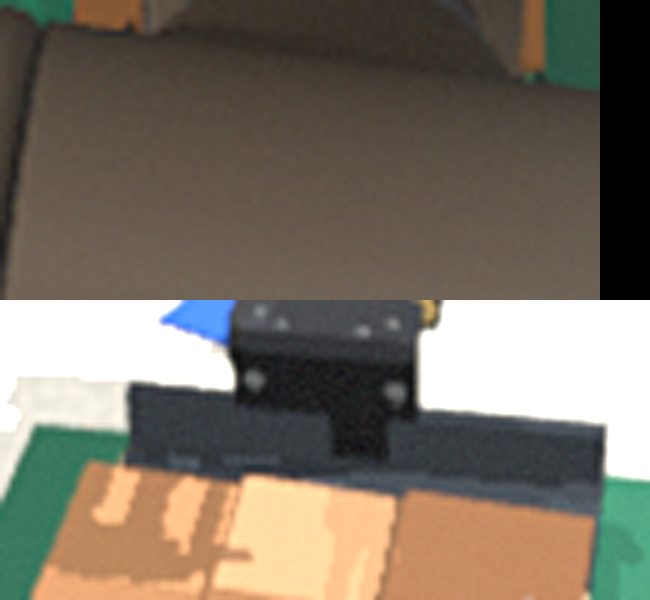

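The leg is under all three shingles, which lie flat, and the ends line up with the board (crop x 130 and 603). Now I creep in to the batten stop, watching the force.

arm_command(
  deltas=[
    [0,0,0.008,0,0,0,0.0],
    [0,0,0.016,0,0,0,0.0],
    [0,0,0.024,0,0,0,0.0],
    [0,0,0.03,0,0,0,0.0],
    [0,0,0.03,0,0,0,0.0],
  ],
)

```text
clock: 7.1
tcp_pos: [0.5341, -0.0134, 0.0444]
eef_rot: [0.007, 0.707, -0.007, 0.707]
force: [0.7, 0.2, -1.8]
opening: 0.0098
```

Run:
```python
from h import *
state()
```

```text
7.1 [ 0.5341 -0.0134  0.0444] ang -1.20 down [ 0.0002 -0.0001 -1.    ] F [ 0.7027  0.1645 -1.7977] T [-0.0364 -0.1003 -0.0058] open 0.009763908919916893 q [-0.1486  0.6329  1.9454 -0.0002  0.563  -0.1275]
```

arm_command(
  deltas=[
    [0,0,0.004,0,0,0,0.0],
    [0,0,0.008,0,0,0,0.0],
    [0,0,0.012,0,0,0,0.0],
    [0,0,0.013,0,0,0,0.0],
    [0,0,0.013,0,0,0,0.0],
  ],
)

```text
clock: 7.52
tcp_pos: [0.5357, -0.0134, 0.0444]
eef_rot: [0.007, 0.707, -0.007, 0.707]
force: [-0.6, 0.1, -1.6]
opening: 0.0097
```

arm_command(
  deltas=[
    [0,0,0.003,0,0,0,0.0],
    [0,0,0.006,0,0,0,0.0],
    [0,0,0.01,0,0,0,0.0],
    [0,0,0.01,0,0,0,0.0],
    [0,0,0.01,0,0,0,0.0],
  ],
)

```text
clock: 7.93
tcp_pos: [0.5358, -0.0134, 0.0442]
eef_rot: [0.007, 0.708, -0.007, 0.706]
force: [-7.6, -1.5, 1.0]
opening: 0.0096
```

Run:
```python
from h import *
state()
```

```text
7.93 [ 0.5358 -0.0134  0.0442] ang -1.19 down [-0.0035  0.0002 -1.    ] F [-7.6328 -1.489   1.0431] T [-0.3584  1.2361  0.1371] open 0.009624301118313802 q [-0.1481  0.6356  1.9389 -0.0006  0.5706 -0.1268]
```

The lip has met the battens at x=0.5358 (predicted 0.5355), with 7.6 N back. Now I press down.

arm_command(
  deltas=[
    [0.004,0,0,0,0,0,0.0],
    [0.008,0,0,0,0,0,0.0],
    [0.012,0,0,0,0,0,0.0],
    [0.016,0,0,0,0,0,0.0],
    [0.02,0,0,0,0,0,0.0],
  ],
  squeeze=60,
)

```text
clock: 8.35
tcp_pos: [0.5358, -0.0133, 0.0429]
eef_rot: [0.007, 0.708, -0.007, 0.706]
force: [-17.2, -0.5, 37.4]
opening: 0.0094
```

Run:
```python
from h import *
state()
```

```text
8.35 [ 0.5358 -0.0133  0.0429] ang -1.19 down [-0.0027  0.0001 -1.    ] F [-17.1863  -0.485   37.3945] T [-0.0533  2.7705  0.1214] open 0.009445248740223719 q [-0.1479  0.6377  1.94   -0.0006  0.5667 -0.1267]
```

Fz is 37 N and Fx −17 N. I ease the sideways push slightly and re-read, to keep margin and check where the pressure centre sits.

arm_command(
  deltas=[
    [0,0,-0.002,0,0,0,0.0],
    [0,0,-0.004,0,0,0,0.0],
    [0,0,-0.004,0,0,0,0.0],
    [0,0,-0.004,0,0,0,0.0],
    [0,0,-0.004,0,0,0,0.0],
  ],
)

```text
clock: 8.77
tcp_pos: [0.5358, -0.0133, 0.0429]
eef_rot: [0.007, 0.708, -0.007, 0.707]
force: [-12.5, -0.1, 24.6]
opening: 0.0098
```

Run:
```python
from h import *; from cell import arm
s=arm.capture("scene");state()
o=cv2.resize(s["image"][222:302,220:350],None,fx=6,fy=6,interpolation=cv2.INTER_CUBIC)
cv2.imwrite("pics/s6.png",np.clip(o[:,:,::-1]*1.6,0,255).astype(np.uint8))
Q=quad(s["image"],(240,222,350,266),dark,eps=.03);print(Q)
for q in Q:print([onplane(s,q,z) for z in (.018,.021,.046)])
```

```text
8.82 [ 0.5358 -0.0133  0.0429] ang -1.19 down [-0.0012 -0.     -1.    ] F [-12.5831  -0.0666  24.4564] T [0.0146 1.9244 0.023 ] open 0.009616155149691054 q [-0.148   0.6373  1.941  -0.0004  0.5645 -0.1269]Traceback (most recent call last):
  File "<stdin>", line 5, in <module>
  File "h.py", line 21, in quad
    L.append(cv2.fitLine(c[(s>.12*l)&(s<.88*l)&(d<12)].astype(np.float32),cv2.DIST_HUBER,0,.01,.01).ravel())
             ~~~~~~~~~~~^^^^^^^^^^^^^^^^^^^^^^^^^^^^^^^^^^^^^^^^^^^^^^^^^^^^^^^^^^^^^^^^^^^^^^^^^^^
cv2.error: OpenCV(4.12.0) /io/opencv/modules/imgproc/src/linefit.cpp:50: error: (-215:Assertion failed) count > 0 in function 'fitLine2D_wods'
```

View pics/s6.png

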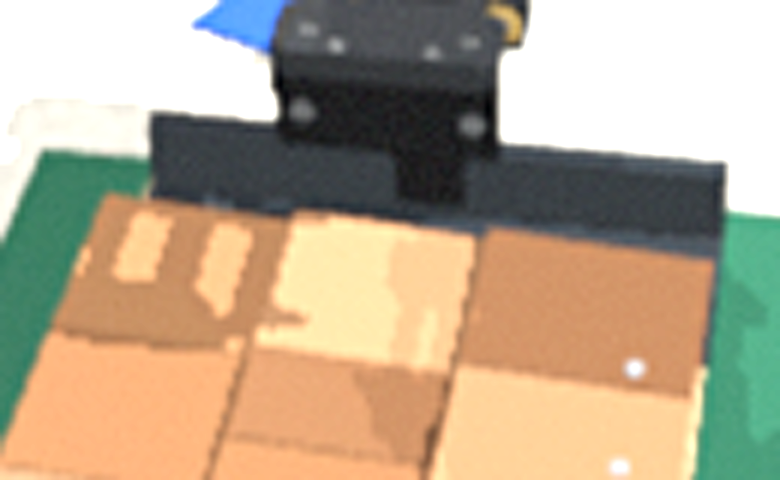

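Everything sits flat. The flashing's right end (crop x≈722) runs into the board's end line at (704,366), and the shingles are undisturbed. A numeric check of the ends and flushness:

Run:
```python
from h import *; from cell import arm
s=arm.capture("scene");state()
Q=quad(s["image"],(240,230,350,262),dark,eps=.015)
for q in Q:print(q,onplane(s,q,.046),onplane(s,q,.021))
im=s["image"]
# predicted pixels for upstand outer top ends if home on the board corners measured in this view
for b in((.5281,-.113,.046),(.5318,.087,.046)):print(proj(s,b))
def sub(row,c0,c1):  # dark/bright crossing
    r=im[row,c0:c1].max(1);return list(map(int,r))
for r in(243,245,247):print(r,sub(r,240,252))
for r in(252,254,256):print(r,sub(r,334,348))
for r in(270,274,278,282,286,290):print(r,im[r,330:346].tolist())
```

```text
8.87 [ 0.5357 -0.0133  0.0429] ang -1.19 down [-0.0013  0.     -1.    ] F [-12.2041  -0.3048  23.6909] T [0.0115 1.974  0.1055] open 0.009375113010773126 q [-0.1479  0.6373  1.941  -0.0004  0.5646 -0.1269]
[237.1959 255.3268] [ 0.5809 -0.1163  0.046 ] [ 0.5505 -0.1256  0.021 ]
[340.0367 259.9367] [0.5701 0.0876 0.046 ] [0.5393 0.0869 0.021 ]
[340.362  248.9648] [0.5348 0.0861 0.046 ] [0.5025 0.0854 0.021 ]
[302.3729 245.5072] [0.5329 0.0081 0.046 ] [0.5005 0.0041 0.021 ]
[302.2998 229.5625] [0.4772 0.001  0.046 ] [ 0.4425 -0.0032  0.021 ]
[264.2166 229.5625] [ 0.4875 -0.0797  0.046 ] [ 0.4532 -0.0874  0.021 ]
[266.533  242.3439] [ 0.5315 -0.0665  0.046 ] [ 0.499  -0.0736  0.021 ]
[246.6585 240.2808] [ 0.5296 -0.1085  0.046 ] [ 0.4971 -0.1174  0.021 ]
[244.6917 239.677 ]
[340.8914 248.1017]
243 [164, 162, 163, 161, 129, 47, 40, 43, 47, 47, 45, 46]
245 [162, 161, 165, 166, 143, 53, 36, 43, 43, 43, 44, 41]
247 [139, 138, 142, 150, 137, 52, 39, 43, 42, 43, 42, 45]
252 [42, 42, 44, 42, 44, 36, 60, 162, 221, 217, 214, 215, 215, 214]
254 [42, 46, 43, 40, 42, 38, 71, 174, 228, 222, 219, 217,
[... 842 characters left out ...]
, 94, 65], [132, 94, 65], [133, 93, 65], [135, 93, 65], [123, 87, 63], [69, 70, 63], [39, 84, 68], [44, 101, 77], [47, 100, 78], [48, 101, 79], [50, 105, 83], [53, 112, 88], [54, 114, 90], [55, 114, 90]]
286 [[132, 92, 65], [132, 92, 65], [131, 94, 65], [131, 91, 63], [132, 93, 66], [157, 121, 90], [175, 148, 114], [77, 103, 80], [42, 99, 78], [45, 99, 77], [48, 101, 79], [46, 99, 78], [47, 100, 78], [46, 98, 76], [50, 104, 81], [55, 114, 90]]
290 [[174, 132, 97], [175, 134, 99], [175, 134, 98], [174, 133, 98], [177, 136, 100], [180, 148, 112], [157, 147, 115], [61, 102, 80], [40, 98, 77], [44, 98, 76], [48, 100, 80], [46, 100, 78], [50, 101, 81], [47, 100, 78], [51, 105, 82], [56, 114, 90]]
```

The ends match the predicted pixels to 0.3 px (about 0.6 mm). The lip is against the battens and the press is steady at 24 N. Handing in.

Run:
```python
from cell import arm
print(arm.job_done())
```

```text
the job is handed in; nothing more can be done
None
```

The flashing is home under the shingles, and the arm is still gripping it and pressing it down. I handed the job in at about 8.9 s on the robot clock.

I picked the large dark flashing over the small dark one and the blue one. I gripped it at the middle of its upstand, carried it over, and slid its leg in about 2 mm above the board.

**What the last checks showed:**
- **Fully home:** the lip stopped on the battens at TCP x = 0.5358, where I had predicted 0.5355. They push back with about 12 N.
- **Ends level:** both ends are within about 0.3 px (0.6 mm) of the board's ends in the scene view.
- **Square to the board:** the tool is turned −1.19°; the roof measured about −1.2°.
- **Pressed down:** the downward force was steady at about 24 N just before handing in. It peaked at 37 N, so I eased off. The grip is set to 60 N.
- **Shingles and other things:** the shingles look flat in the picture, and there was almost no vertical force while sliding in. I kept the arm and the load clear of the other things, but took no last overall picture of them.

**What disagreed:**
- **Flush edge:** in the scene view the upstand's top edge appears 0.4–0.9 px (1–3 mm) further in than flush. I trusted the batten contact, since the view is only calibrated to about 2 mm.
- **Height:** the TCP came to rest about 2 mm higher than the grasp predicted. That could be grip offset or slip, or the leg not quite flat. The force readings put the pressure near the upstand, and I took that as the leg lying flat.
- **Top view:** the arm hid the fit from the top camera, so it could not be checked from there.

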